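# Find the full pigment tin by weight and show its label to the reader

## Task

One of the two like pigment tins is full, the other nearly empty. Lift the left tin (seen from the robot) about 5 cm off the table to feel its weight and stand it back upright, then lift the right one as high to compare; then take whichever is heavier and hold it upright in front of the label reader, level with the window, its label turned squarely to the window and about 5 cm from it. Finish while still holding it there, steady and touching nothing else, with the lighter tin standing upright on the table, and leave the other things where they are.

Things in the scene. Friction and masses are not known exactly. Their poses are not given: they have to be found in the camera images.
- tin_left_center (a point): The left tin (greater y): a round metal tin with a dark knurled screw lid, 51 mm in diameter, 62 mm high, upright on the table. A pale paper label covers part of its side; a steel rib 20 x 6 mm, 4 mm high, lies on the lid above the label. This point is its centre, 31 mm above its underside; z is the upright axis, x points from the centre out through the middle of the label.
- tin_right_center (a point): The right tin (smaller y): a round metal tin with a dark knurled screw lid, 51 mm in diameter, 62 mm high, upright on the table. A pale paper label covers part of its side; a steel rib 20 x 6 mm, 4 mm high, lies on the lid above the label. This point is its centre, 31 mm above its underside; z is the upright axis, x points from the centre out through the middle of the label.
- tin_left_label (a point): Middle of the left tin's label, on its side 25.5 mm from its axis and 31 mm above its underside; same axes as the tin's centre.
- tin_right_label (a point): Middle of the right tin's label, on its side 25.5 mm from its axis and 31 mm above its underside; same axes as the tin's centre.
- tin_left: The left tin as a whole. Its origin is the middle of its underside, x out through the label, z up. One tin weighs 0.35 to 0.60 kg, the other 0.10 to 0.20 kg; they look the same and either may be the heavy one. The closed-in contents may shift 2 mm.
- tin_right: The right tin as a whole. Its origin is the middle of its underside, x out through the label, z up. One tin weighs 0.35 to 0.60 kg, the other 0.10 to 0.20 kg; they look the same and either may be the heavy one. The closed-in contents may shift 2 mm.
- reader: The label reader: a grey housing 60 mm deep, 76 mm wide and 125 mm high on a dark foot plate 100 x 90 x 8 mm, fixed to the table; a dark window is in its front. Origin on the table under the middle of the housing; x points from the front to the back.
- reader_window (a point): Middle of the reader's window (48 x 32 mm, on the front face), 95 mm above the table; x points straight into the reader, y lies across the window, z is up. The space in front of the window is on the negative x side.
- mug_center (a point): A white mug, 78 x 110 mm, 94 mm high; its centre, 47 mm up. It is not part of the job. 
- ink_bottle_center (a point): A small dark dropper bottle, 25 mm in diameter, 80 mm high; its centre, 40 mm up. It is not part of the job. 
- tape_center (a point): A roll of tape, 94 mm in diameter, 25 mm high, lying flat; its centre, 12.5 mm up. It is not part of the job. 
Mind the look-alikes: they are no part of the job. Leave any orange look-alike of the tin_left alone.

How it is judged (in metres and radians):
On the way, in this order (a step that is already met when the one before it is completed fails the run):
1. the left tin is lifted at least 30 mm clear of the table while the right one stands (height (world z) of tin_left_center above 0.061 m and contact force between tin_left and the fingers above 1 N and height (world z) of tin_right_center between 0.027 and 0.035 m and angle between tin_right_center's own z axis and vertical below 0.1 rad), for 0.3 s.
2. the left tin stands upright on the table again, let go (height (world z) of tin_left_center between 0.027 and 0.035 m and angle between tin_left_center's own z axis and vertical below 0.1 rad and contact force between tin_left and the fingers below 0.1 N), for 0.1 s.
3. the right tin is lifted at least 30 mm clear of the table while the left one stands (height (world z) of tin_right_center above 0.061 m and contact force between tin_right and the fingers above 1 N and height (world z) of tin_left_center between 0.027 and 0.035 m and angle between tin_left_center's own z axis and vertical below 0.1 rad), for 0.3 s.
At the end, for the whole second after the job is handed in: The heavier tin is held in the fingers, at rest, upright within 0.2 rad, touching nothing else; label 32 to 78 mm from the window, facing it within 0.35 rad; centre within 18 mm of the window sideways and in height. The lighter tin stands upright on the table, untouched (((contact force between tin_left_c0 and anything else above 1.5 N and contact force between tin_left and the fingers above 1 N and contact force between tin_left and reader below 0.1 N and height (world z) of tin_left_center above 0.07 m and angle between tin_left_center's own z axis and vertical below 0.2 rad and angle between the x axis of tin_left_center and the x axis of reader_window, either way round below 0.35 rad and x of tin_left_label in the frame of reader_window between -0.078 and -0.032 m and x of tin_left_center in the frame of reader_window below -0.057 m and y of tin_left_center in the frame of reader_window between -0.018 and 0.018 m and z of tin_left_center in the frame of reader_window between -0.018 and 0.018 m and linear speed of tin_left below 0.03 m/s and height (world z) of tin_right_center between 0.027 and 0.035 m and angle between tin_right_center's own z axis and vertical below 0.1 rad and contact force between tin_right and the arm below 0.1 N and contact force between tin_right and the fingers below 0.1 N) or (contact force between tin_right_c0 and anything else above 1.5 N and contact force between tin_right and the fingers above 1 N and contact force between tin_right and reader below 0.1 N and height (world z) of tin_right_center above 0.07 m and angle between tin_right_center's own z axis and vertical below 0.2 rad and angle between the x axis of tin_right_center and the x axis of reader_window, either way round below 0.35 rad and x of tin_right_label in the frame of reader_window between -0.078 and -0.032 m and x of tin_right_center in the frame of reader_window below -0.057 m and y of tin_right_center in the frame of reader_window between -0.018 and 0.018 m and z of tin_right_center in the frame of reader_window between -0.018 and 0.018 m and linear speed of tin_right below 0.03 m/s and height (world z) of tin_left_center between 0.027 and 0.035 m and angle between tin_left_center's own z axis and vertical below 0.1 rad and contact force between tin_left and the arm below 0.1 N and contact force between tin_left and the fingers below 0.1 N))); the arm keeps its last pose, push and grip.
It fails at once if the mug is moved more than 20 mm (distance of mug_center from where it was at the start of the episode above 0.02 m).
It fails at once if the ink bottle is moved more than 20 mm (distance of ink_bottle_center from where it was at the start of the episode above 0.02 m).
It fails at once if the tape is moved more than 20 mm (distance of tape_center from where it was at the start of the episode above 0.02 m).
It fails at once if the left tin is tipped by more than 0.6 rad (angle between tin_left_center's own z axis and vertical above 0.6 rad).
It fails at once if the right tin is tipped by more than 0.6 rad (angle between tin_right_center's own z axis and vertical above 0.6 rad).
It also fails if it takes over 64 s, if anything falls off the work surface, if the arm or the gripper's body presses on something with over 40 N, if the wrist force passes 120 N, or if a joint passes its speed limit or range.

## Robot

A 6-joint arm with a two-finger parallel gripper is mounted at the origin on the work surface; the furniture and walls round the work are solid. World frame = base frame: x ahead of the robot, y to its left, z up, the work surface at z = 0. Lengths are in mm, angles in rad, forces in N, time in s.
With the tool pointing down it reaches from about 350 to 875 mm from the base axis. Payload 4.2 kg.
Tool frame: the origin (TCP) lies midway between the tips of the shut fingers; the grasp point (between the pads) lies 19 mm behind it; z points along the fingers, y is the direction in which the jaws open and shut (so a half turn about z gives the same grasp; the last joint's range is limited). The gripper opens to 85 mm and grips with 20 to 120 N. Pads are 22 mm wide; open, the fingers measure 114 mm over their backs; the gripper's body (76 mm by 85 mm) begins 54 mm behind the grasp point. The pads swing forward as they close: fully open they stand 13 mm farther back than shut.
Start: joints at [1.537, 0.385, 0.008, 0, -1.194, -0.259], TCP at [180.364, 598.388, 231.312] pointing down, gripper open.
Joint ranges: [-3.14, 3.14], [-1.21, 2.06], [-1.07, 1.41], [-3.16, 2.05], [-2.99, -0.16], [-3.1, 3.1]. Speed limits (rad/s): [2.79, 2.79, 3.14, 3.14, 3.14, 3.14].

## Interface

Orientations are given as a unit quaternion [x, y, z, w].
In Python, from bench import arm gives the robot as it stands.
- The arm moves only by the tool send_rows, never from a script. Its arguments are lists of equal length, an entry for each row: "translation": the shift along the tool's x, y, z in mm, a list of three; "dr": the turn, a rotation vector about the tool's x, y, z in degrees, a list of three; "grip": the finger opening in mm, from 0 to 85.4. In form: {"translation": [[dx, dy, dz], ...], "dr": [[ax, ay, az], ...], "grip": [grip, ...]}. A call has exactly 5 rows; each row shifts and turns the commanded pose from where the row before left it, along the tool's axes as they then stand; what a row does not reach is not made up. A row lasts 1/8 s, in which the tool goes at most 62.5 mm and 10.7 degrees, less where a joint would pass 70% of its speed; a pose out of reach is approached as far as the arm can. A call with a gripper value outside its range is refused whole. The fingers move at their own pace and stop on an object; the grip force is fixed at half the most. Time passes only in rows, so rows that do not move let the fingers close, or fill a call up. It gives the time, the measured TCP pose, the force and the opening at its end, in the units of the state.
- arm.read_state(): the state, without advancing time (a new reading comes with each control period).
- arm.get_image(name): name is "scene" or "top" or "wrist"; returns the picture (384x512x3 uint8, red, green, blue); there is no depth.
- arm.camera_info(name): a dict with "fx", "fy", "cx", "cy" (pixels), "D" ([k1, k2, p1, p2, k3] as OpenCV has them; the pictures are not rectified), "cam_to_world" (4x4, takes a point from camera to world coordinates). Camera axes: x right, y down, z forward; pixel columns grow to the right and rows downward; lengths in mm; the calibration is good to about 2 mm. A picture is of the moment at which its call begins: read the wrist's pose just before it. camera_info takes no time and is no camera call; for the wrist camera it gives the pose at the moment of the call.
- arm.job_done(): hands the job in, once; it reports no verdict.
Trained networks look in the newest picture that a camera, given by its name, has taken for a name from the list of things; names that differ only in an ending like _2 or _b are one class to them, and where a whole thing is asked for, a point or a joint stands for the part that bears it (a point fixed in the world has none). Each returns a list of dicts, best first, with "confidence" (0 to 1); they miss things now and then, are a little off and sometimes report something else, mostly with a low value. They report only what shows in the picture. A call takes as long as a camera call. They do not tell look-alikes from the thing itself.
- arm.search_frame(thing, camera): "xyz" ([x, y, z] in mm, in world coordinates, good to about 4 mm: the middle of the surface that is visible of it).
- arm.place_of(thing, camera): "xyz" ([x, y, z] in mm, in world coordinates, good to about 4 mm: a listed point, or the origin of a listed thing).
The state is a dict: "clock": time; "joints": joint angles; "joint_vel": joint speeds; "joint_efforts": joint torques, N m; "position": TCP position; "ee_rot": TCP orientation; "contact_force": force on the tool from outside, world axes, zero at the start; "wrist_torque": the same for the moment, N m; "gripper_width": finger opening in mm.
Only numpy, scipy, OpenCV 4.12 (cv2) and the standard library are available. Lean on these libraries where they do the work, as an engineer would, in place of code of your own. Each camera call takes 0.05 s, during which the arm holds its last target.

## Working session

There is one attempt and no reset: what is moved stays moved. The work goes in short steps, Python scripts to look and compute and a tool call to move; the robot and the scene stay as the last step left them, time stands still between calls to the robot, and variables do not carry over. Pictures are saved under pics/ and viewed, and the job is handed in when it is done.

Besides the shell and the picture viewer there is one more tool, called after "Call:" by a JSON object that holds its "fn" and its "kwargs". send_rows: Moves the arm, as the interface text tells. Its arguments: {"type":"object","properties":{"translation":{"type":"array"},"dr":{"type":"array"},"grip":{"type":"array"}},"required":["translation","dr","grip"]}

```bash
mkdir -p pics; ls
python3 - <<'E'
from bench import arm
import cv2
s=arm.read_state(); print(s)
for n in ["scene","top","wrist"]:
    im=arm.get_image(n); cv2.imwrite(f"pics/{n}0.png",im[:,:,::-1]); i=arm.camera_info(n); print(n,i)
E
```

```text
pics
{'clock': 0.0, 'joints': array([ 1.53659157e+00,  3.85570632e-01,  6.62722031e-03, -5.18069407e-04,
       -1.19400389e+00, -2.58619371e-01]), 'joint_vel': array([-1.89462368e-04, -1.01027165e-03, -2.52023200e-04, -4.22026432e-05,
       -1.09890875e-03, -6.20964850e-04]), 'joint_efforts': array([-5.04876625e-04, -3.92288053e+01,  1.88398844e+01,  4.18613479e+00,
       -4.64748373e-03,  7.47588871e-06]), 'position': array([180.20709392, 597.84390527, 230.21080712]), 'ee_rot': array([ 9.89286339e-01, -1.45983987e-01, -1.18821888e-04,  1.09568476e-03]), 'contact_force': array([ 0.41658738, -0.00646477,  0.37482659]), 'wrist_torque': array([ 0.07688383,  0.05982261, -0.02312737]), 'gripper_width': 85.15486215310369}
scene {'fx': 452.4805364502213, 'fy': 452.4805364502213, 'cx': 262.2552217826156, 'cy': 191.5375516794353, 'D': array([-0.09992328,  0.        ,  0.        ,  0.        ,  0.        ]), 'cam_to_world': array([[ 6.77013280e-01, -4.23381719e-01,  6.01997458e-01,
        -1.81566794e+02],
       [-7.35956797e-01, -3.84411959e-01,  5.57310541e-01,
        -6.15104827e+02],
[... 561 characters left out ...]
54e-03, -2.02868163e-01, -9.79194115e-01,
         1.27477731e+03],
       [ 0.00000000e+00,  0.00000000e+00,  0.00000000e+00,
         1.00000000e+00]])}
wrist {'fx': 274.9112127517563, 'fy': 274.9112127517563, 'cx': 256.14055973581054, 'cy': 193.24056184523246, 'D': array([-0.00665734,  0.        ,  0.        ,  0.        ,  0.        ]), 'cam_to_world': array([[-2.88559426e-01, -9.19198489e-01, -2.67969393e-01,
         2.48183364e+02],
       [-9.57460278e-01,  2.77556027e-01,  7.89459871e-02,
         5.78887839e+02],
       [ 1.80948786e-03,  2.79350658e-01, -9.60187448e-01,
         3.73577628e+02],
       [ 0.00000000e+00,  0.00000000e+00,  0.00000000e+00,
         1.00000000e+00]])}
```

View pics/scene0.png

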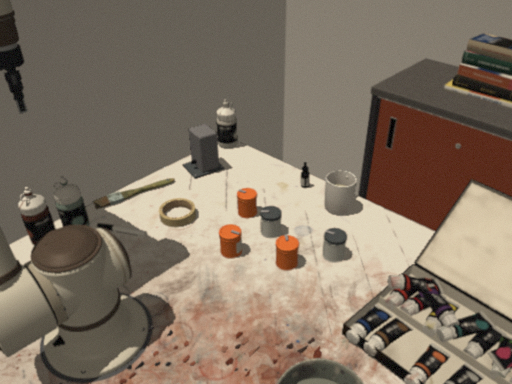

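View pics/top0.png

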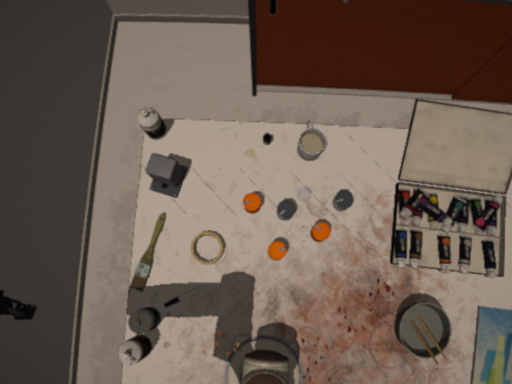

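View pics/wrist0.png

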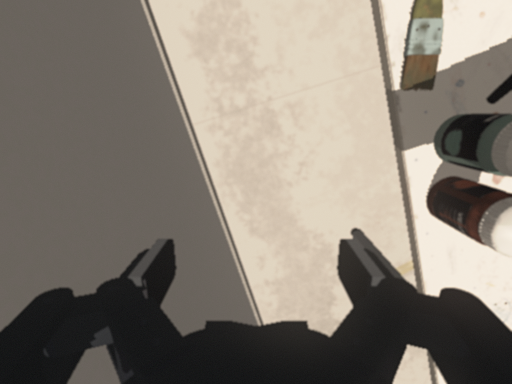

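Run:
```python
from bench import arm
for c in ["top","scene"]:
    for t in ["tin_left","tin_left_center","tin_left_label","tin_right_center","tin_right_label","reader","reader_window","mug_center","ink_bottle_center","tape_center"]:
        print(c,t,[(d['xyz'].round() if hasattr(d['xyz'],'round') else d['xyz'],round(d['confidence'],2)) for d in arm.place_of(t,c)])
print(arm.read_state()['clock'])
```

```text
top tin_left [([479.1, 53.4, -3.4], 0.85), ([407.0, -142.8, 1.4], 0.83), ([346.6, -20.1, 1.5], 0.8), ([460.4, -39.4, -5.5], 0.73), ([677.3, 18.9, 38.2], 0.35)]
top tin_left_center [([349.1, -22.6, 27.2], 0.85), ([408.9, -145.9, 29.7], 0.84), ([457.8, -44.1, 30.9], 0.64), ([485.0, 52.4, 30.8], 0.64), ([497.2, -205.9, 2.2], 0.51)]
top tin_left_label [([418.1, -125.5, 31.8], 0.75), ([349.4, -45.9, 31.9], 0.68), ([446.6, -28.5, 34.4], 0.63), ([472.0, 76.9, 29.9], 0.61)]
top tin_right_center [([498.5, -207.3, 30.9], 0.7)]
top tin_right_label [([487.3, -185.3, 34.4], 0.69)]
top reader [([560.9, 309.9, 1.8], 0.66)]
top reader_window [([590.0, 300.2, 98.9], 0.67)]
top mug_center [([671.5, -108.5, 47.8], 0.59), ([446.3, -27.0, 34.5], 0.16)]
top ink_bottle_center [([677.2, 14.4, 42.0], 0.64)]
top tape_center [([348.8, 178.4, 14.2], 0.74)]
scene tin_left [([401.0, -149.4, -0.8], 0.93), ([463.4, -47.9, -2.4], 0.83), ([480.7, 55.3, 1.6], 0.72), ([347.6, -20.7, 0.4], 0.56)]
scene tin_left_center [([461.8, -43.6, 30.7], 0.86), ([349.1, -21.1, 31.1], 0.83), ([404.0, -147.4, 27.9], 0.72), ([482.8, 52.4, 31.5], 0.67)]
scene tin_left_label [([353.7, -46.9, 33.0], 0.74), ([449.4, -28.3, 29.8], 0.72), ([421.2, -126.3, 30.8], 0.72), ([475.4, 76.0, 33.7], 0.64), ([344.8, 176.7, 11.6], 0.48)]
scene tin_right_center [([500.8, -206.3, 27.6], 0.8)]
scene tin_right_label [([487.6, -179.5, 32.1], 0.62), ([350.1, 177.5, 12.0], 0.23)]
scene reader [([551.7, 305.2, 2.6], 0.88)]
scene reader_window [([587.5, 297.3, 90.3], 0.71), ([463.1, -45.1, 30.0], 0.42), ([464.9, -47.6, -2.1], 0.16)]
scene mug_center [([672.9, -109.8, 45.3], 0.94)]
scene ink_bottle_center [([678.2, 19.9, 41.4], 0.72)]
scene tape_center [([555.2, 306.7, 2.4], 0.63), ([348.4, 177.2, 11.9], 0.56)]
1.15
```

Run:
```python
import cv2,numpy as np
a=cv2.imread('pics/top0.png')[130:230,120:220]; b=cv2.imread('pics/scene0.png')[110:190,160:260]
c=cv2.imread('pics/top0.png')[170:240,230:370]; d=cv2.imread('pics/scene0.png')[180:280,210:350]
R=lambda i:cv2.resize(i,(400,300),interpolation=cv2.INTER_CUBIC)
cv2.imwrite('pics/z1.png',np.vstack([np.hstack([R(a),R(b)]),np.hstack([R(c),R(d)])]))
```

```text
(no output)
```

View pics/z1.png

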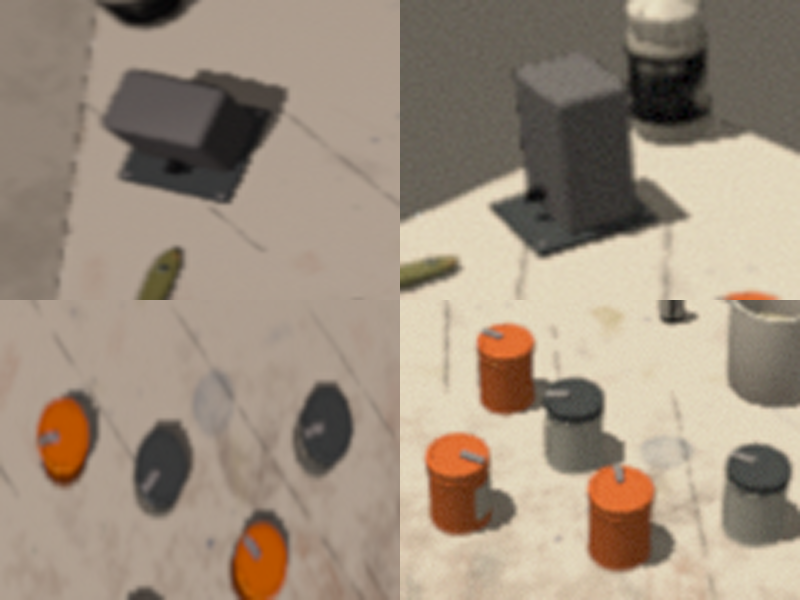

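```bash
cat > h.py <<'E'
import numpy as np,cv2
from scipy.spatial.transform import Rotation as R
def proj(P,i):
    T=np.linalg.inv(i['cam_to_world']); K=np.array([[i['fx'],0,i['cx']],[0,i['fy'],i['cy']],[0,0,1]])
    return cv2.projectPoints(np.atleast_2d(P).astype(float),cv2.Rodrigues(T[:3,:3])[0],T[:3,3],K,np.array(i['D']))[0][:,0]
def ray(px,z,i):
    K=np.array([[i['fx'],0,i['cx']],[0,i['fy'],i['cy']],[0,0,1]]);M=np.array(i['cam_to_world'])
    u=cv2.undistortPoints(np.array(px,float).reshape(-1,1,2),K,np.array(i['D']))[:,0]
    d=np.c_[u,np.ones(len(u))]@M[:3,:3].T; s=(z-M[2,3])/d[:,2]; return M[:3,3]+d*s[:,None]
def box(x,y,yaw,x0,x1,y0,y1,z0,z1):
    c,s=np.cos(yaw),np.sin(yaw)
    return np.array([[x+c*a-s*b,y+s*a+c*b,z] for z in (z0,z1) for a,b in ((x0,y0),(x1,y0),(x1,y1),(x0,y1))])
E
cat > ov.py <<'E'
from h import *
from bench import arm
import sys
x,y,yd=map(float,sys.argv[1:4])
out=[]
for n,(r0,r1,c0,c1) in {'top':(130,230,120,220),'scene':(105,195,155,255)}.items():
    im=cv2.imread(f'pics/{n}0.png');i=arm.camera_info(n);k=4
    im=cv2.resize(im[r0:r1,c0:c1],None,fx=k,fy=k,interpolation=cv2.INTER_CUBIC)
    p=(proj(box(x,y,np.radians(yd),-30,30,-38,38,8,125),i)-[c0,r0]+.5)*k
    p=p.astype(int)
    for a,b in [(0,1),(1,2),(2,3),(3,0),(4,5),(5,6),(6,7),(7,4),(0,4),(1,5),(2,6),(3,7)]: cv2.line(im,tuple(map(int,p[a])),tuple(map(int,p[b])),(0,255,0) if a>=4 else (0,255,255),1)
    p=((proj(box(x,y,np.radians(yd),-50,50,-45,45,8,8),i)-[c0,r0]+.5)*k).astype(int)
    for a in range(4): cv2.line(im,tuple(map(int,p[a])),tuple(map(int,p[(a+1)%4])),(255,0,255),1)
    out.append(cv2.resize(im,(400,400)))
cv2.imwrite(sys.argv[4],np.hstack(out))
E
python3 ov.py 557 307 165 pics/ov1.png
```

```text
(no output)
```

View pics/ov1.png

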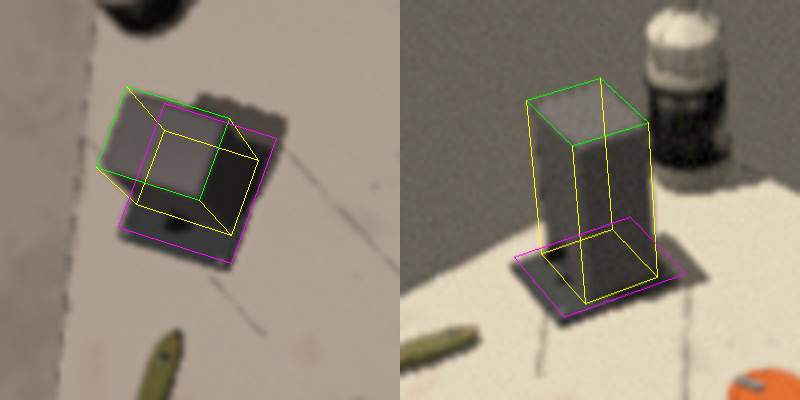

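```bash
python3 ov.py 552 306 164 pics/ov2.png
```

```text
(no output)
```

View pics/ov2.png

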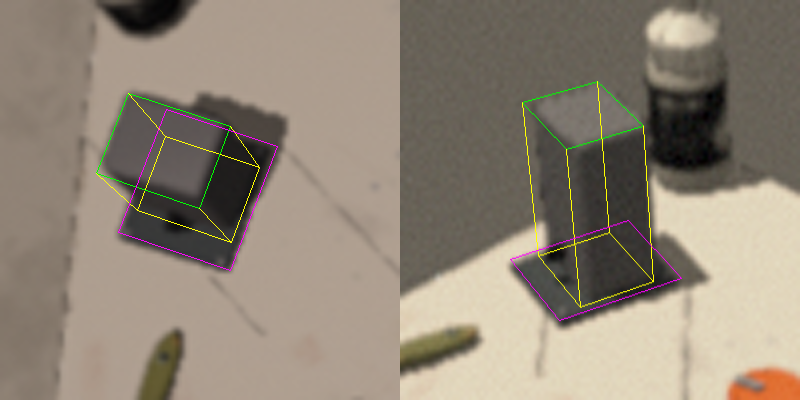

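```bash
python3 - <<'E'
from h import *
from bench import arm
t=arm.camera_info('top');s=arm.camera_info('scene')
print('jar base top',ray([[158,133]],0,t),'cap',[ray([[147,113]],z,t) for z in(100,150,180)])
print('jar scene base',ray([[227,141]],0,s))
print('table edge', ray([[140,200],[130,300],[250,122]],0,t))
for z in (100,140,170,200): print(z,proj([[690,350,z]],t),proj([[690,350,z]],s))
# ribs
print('left rib top',ray([[284.5,211.7]],66,t),'center',proj([[460,-44,62]],t),proj([[499,-206.5,62]],t))
E
python3 - <<'E'
import cv2,numpy as np
R=lambda n,r0,r1,c0,c1:cv2.resize(cv2.imread(f'pics/{n}0.png')[r0:r1,c0:c1],(400,400),interpolation=cv2.INTER_CUBIC)
cv2.imwrite('pics/z2.png',np.hstack([R('top',95,145,120,170),R('top',180,230,265,315)]))
cv2.imwrite('pics/z3.png',np.hstack([R('top',175,225,320,370),R('scene',200,250,245,295)]))
E
```

```text
jar base top [[690.49700781 354.82928265   0.        ]] cap [array([[716.70847187, 366.7781207 , 100.        ]]), array([[697.65705877, 352.03016676, 150.        ]]), array([[686.22621091, 343.18139439, 180.        ]])]
jar scene base [[714.45376554 372.91702094   0.        ]]
table edge [[478.97850644 389.44840764   0.        ]
 [185.97271924 391.98340886   0.        ]
 [737.5028188   72.96742754   0.        ]]
100 [[151.76360251 121.93684143]] [[224.9034434  118.05611311]]
140 [[148.32261387 116.93260568]] [[224.2681671  106.32018337]]
170 [[145.59920297 112.96884592]] [[223.78237497  97.28669976]]
200 [[142.74394543 108.81021746]] [[223.28855672  88.04988553]]
left rib top [[453.52470039 -39.06083697  66.        ]] center [[286.26145708 209.70485623]] [[344.08662483 198.53166735]]
```

View pics/z2.png

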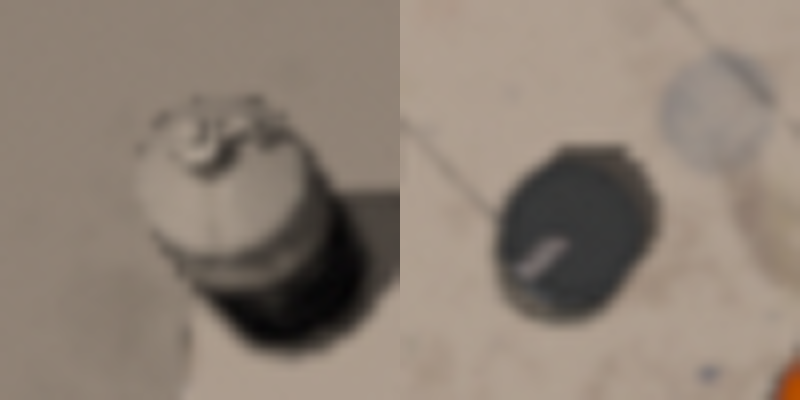

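View pics/z3.png

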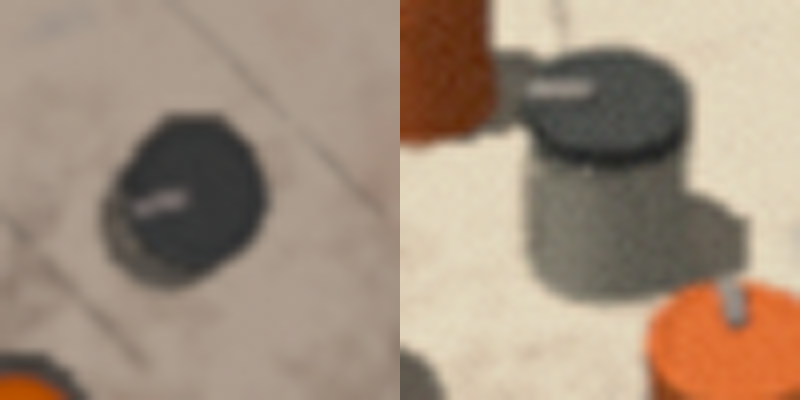

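```bash
cat >> h.py <<'E'
def yaw_of(q):
    x=R.from_quat(q).as_matrix()[:,0]; return np.degrees(np.arctan2(x[1],x[0]))
def plan(s,target,yaw,n,dec=1):
    """n rows; translation in tool axes + dr z, rounded; corrected for tilt on last"""
    p=np.array(s['position'],float);M=R.from_quat(s['ee_rot'])
    y0=yaw_of(s['ee_rot']); dy=(yaw-y0+180)%360-180
    goal=R.from_euler('z',yaw,degrees=True)*R.from_euler('x',180,degrees=True)
    for k in range(n):
        dr=np.round((M.inv()*goal).as_rotvec(degrees=True)/(n-k),dec)
        t=np.round(M.inv().apply((np.array(target)-p)/(n-k)),dec)
        print(k,t.tolist(),dr.tolist()); p=p+M.apply(t); M=M*R.from_rotvec(dr,degrees=True)
E
python3 - <<'E'
from h import *
from bench import arm
t=arm.camera_info('top')
for e in ([[280.6,214.4],[285.25,210.4]],[[337.5,201.5],[343.1,199.6]]):
    q=ray(e,66,t); d=q[0]-q[1]; print(q,np.degrees(np.arctan2(d[1],d[0])))
s=arm.read_state()
plan(s,[460,-44,200],-53,15)
E
```

```text
[[445.44343537 -28.45386721  66.        ]
 [457.28346562 -41.02953925  66.        ]] 133.27420804246512
[[ 488.94213954 -187.16605474   66.        ]
 [ 495.06130345 -202.97540954   66.        ]] 111.15941174253378
0 [30.2, 35.6, 2.1] [-0.0, 0.0, 2.4]
1 [31.7, 34.3, 2.1] [-0.0, 0.0, 2.4]
2 [33.1, 33.0, 2.1] [-0.0, 0.0, 2.4]
3 [34.4, 31.6, 2.1] [-0.0, 0.0, 2.4]
4 [35.7, 30.1, 2.1] [-0.0, 0.0, 2.4]
5 [37.0, 28.6, 2.1] [-0.0, 0.0, 2.4]
6 [38.1, 27.0, 2.1] [-0.0, 0.0, 2.4]
7 [39.2, 25.4, 2.1] [-0.0, 0.0, 2.4]
8 [40.2, 23.7, 2.1] [-0.0, 0.0, 2.4]
9 [41.2, 22.0, 2.1] [-0.0, 0.0, 2.4]
10 [42.1, 20.2, 2.1] [-0.0, 0.0, 2.4]
11 [42.9, 18.5, 2.1] [-0.0, 0.0, 2.5]
12 [43.7, 16.6, 2.0] [-0.0, 0.0, 2.4]
13 [44.3, 14.7, 2.1] [-0.0, 0.0, 2.5]
14 [44.9, 12.7, 2.0] [-0.0, 0.0, 2.4]
```

Call:
{"fn": "send_rows", "kwargs": {"translation": [[30, 36, 0], [32, 34, 0], [33, 33, 0], [34, 32, 0], [36, 30, 0]], "dr": [[0, 0, 2.4], [0, 0, 2.4], [0, 0, 2.4], [0, 0, 2.4], [0, 0, 2.4]], "grip": [85, 85, 85, 85, 85]}}

```text
clock: 1.78
position: [273.7, 382.5, 231.6]
ee_rot: [0.969, -0.249, 0.0, -0.0]
contact_force: [1.2, -0.4, 0.7]
gripper_width: 85.0
```

Call:
{"fn": "send_rows", "kwargs": {"translation": [[37, 29, 0], [38, 27, 0], [39, 25, 0], [40, 24, 0], [41, 22, 0]], "dr": [[0, 0, 2.4], [0, 0, 2.4], [0, 0, 2.4], [0, 0, 2.4], [0, 0, 2.4]], "grip": [85, 85, 85, 85, 85]}}

```text
clock: 2.4
position: [366.1, 168.5, 231.7]
ee_rot: [0.937, -0.349, 0.0, -0.001]
contact_force: [0.4, -0.9, 0.5]
gripper_width: 85.0
```

Call:
{"fn": "send_rows", "kwargs": {"translation": [[42, 20, 6], [43, 18, 6], [44, 17, 6], [44, 15, 6], [45, 13, 6]], "dr": [[0, 0, 2.4], [0, 0, 2.4], [0, 0, 2.4], [0, 0, 2.4], [0, 0, 2.4]], "grip": [85, 85, 85, 85, 85]}}

```text
clock: 3.02
position: [459.8, -45.8, 201.5]
ee_rot: [0.896, -0.445, 0.0, -0.0]
contact_force: [0.7, 0.9, 1.3]
gripper_width: 85.0
```

```bash
cat > look.py <<'E'
from h import *
from bench import arm
import sys
s=arm.read_state();print(s['clock'],s['position'].round(1),yaw_of(s['ee_rot']),s['contact_force'].round(2),s['gripper_width'])
im=arm.get_image('wrist');np.save('wi.npy',arm.camera_info('wrist'),allow_pickle=True)
cv2.imwrite(sys.argv[1],im[:,:,::-1])
for t in sys.argv[2:]:
    print(t,[(np.round(d['xyz'],1),round(d['confidence'],2)) for d in arm.place_of(t,'wrist')])
E
python3 look.py pics/w1.png tin_left_center tin_left_label
```

```text
3.025 [459.8 -45.8 201.5] -52.84841777114459 [0.73 0.94 1.27] 84.98623821474776
tin_left_center [(array([462. , -42.1,  34.2]), 0.65), (array([479.9,  55.5,  32.8]), 0.63), (array([344.5, -24.4,  28.8]), 0.63), (array([ 407. , -139.3,   28.6]), 0.59)]
tin_left_label [(array([446.1, -25.6,  28.9]), 0.83), (array([477. ,  75.7,  30.9]), 0.83), (array([355.2, -51.1,  29.3]), 0.8), (array([ 422.4, -126.2,   34. ]), 0.58)]
```

View pics/w1.png

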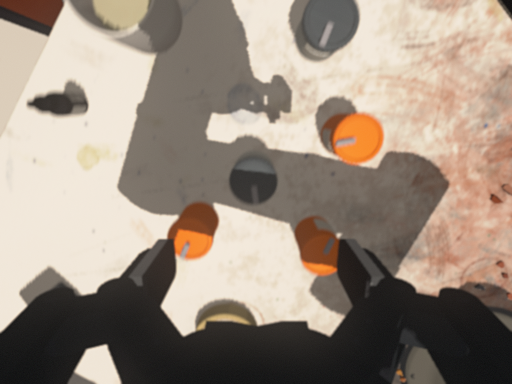

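Run:
```python
import cv2,numpy as np
im=cv2.imread('pics/w1.png')
R=lambda r0,c0:cv2.resize(np.clip(im[r0:r0+80,c0:c0+80].astype(float)*1.6,0,255).astype(np.uint8),(400,400),interpolation=cv2.INTER_CUBIC)
cv2.imwrite('pics/z4.png',np.hstack([R(140,215),R(-0,290)]))
```

```text
(no output)
```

View pics/z4.png

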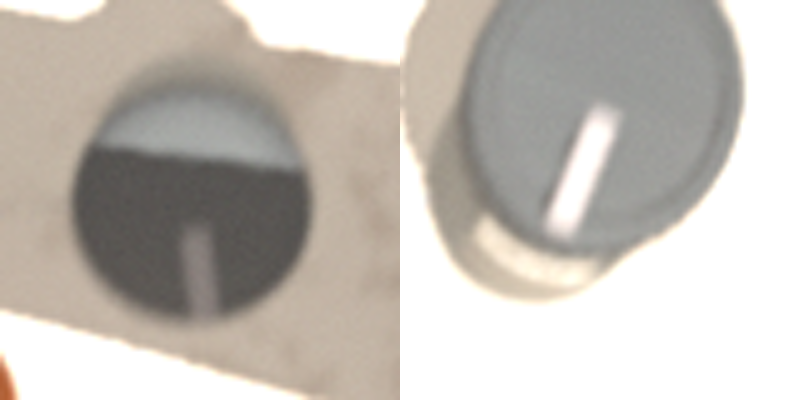

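Run:
```python
from h import *
i=np.load('wi.npy',allow_pickle=True).item()
f=lambda x,y,c,r:[x/5+c,y/5+r]
print('L c',ray([f(191.5,203,215,140)],62,i))
for a,b,c,r in (((194,225),(205,312),215,140),((207,108),(160,235),290,0)):
    q=ray([f(*a,c,r),f(*b,c,r)],66,i); d=q[1]-q[0]; print(q,np.degrees(np.arctan2(d[1],d[0])),np.linalg.norm(d))
from bench import arm
s=arm.read_state(); plan(s,[460,-44,150],-53,3)
```

```text
L c [[464.7770578  -48.61158935  62.        ]]
[[462.09059556 -45.93924445  66.        ]
 [448.80826565 -32.06434613  66.        ]] 133.7500093049029 19.207631068596662
[[ 496.82875419 -208.20103188   66.        ]
 [ 490.14147035 -187.51673617   66.        ]] 107.91614808359382 21.738441859341577
0 [-0.4, -0.6, 16.9] [0.0, 0.0, -0.0]
1 [-0.4, -0.6, 16.9] [0.0, 0.0, -0.0]
2 [-0.4, -0.6, 17.0] [0.1, 0.0, -0.0]
```

Run:
```python
from h import *
from bench import arm
s=arm.read_state(); plan(s,[462.5,-46,90],-47,5)
```

```text
0 [0.4, -0.5, 22.2] [0.0, 0.0, -1.2]
1 [0.4, -0.5, 22.1] [0.0, 0.0, -1.2]
2 [0.4, -0.5, 22.2] [0.0, 0.0, -1.2]
3 [0.4, -0.5, 22.1] [0.0, 0.0, -1.2]
4 [0.5, -0.6, 22.2] [0.1, 0.0, -1.2]
```

Call:
{"fn": "send_rows", "kwargs": {"translation": [[0.4, -0.5, 22], [0.4, -0.5, 22], [0.4, -0.5, 22], [0.4, -0.5, 22], [0.4, -0.5, 22]], "dr": [[0, 0, -1.2], [0, 0, -1.2], [0, 0, -1.2], [0, 0, -1.2], [0, 0, -1.2]], "grip": [85, 85, 85, 85, 85]}}

```text
clock: 3.8
position: [462.5, -43.1, 91.2]
ee_rot: [0.918, -0.396, 0.0, -0.0]
contact_force: [0.3, 0.6, 0.9]
gripper_width: 85.3
```

```bash
python3 look.py pics/w2.png; python3 -c "
from h import *
from bench import arm
i=arm.camera_info('wrist')
im=cv2.imread('pics/w2.png')
for z in(62,): 
  for a in range(0,360,20):
    p=proj([[462.5+25.5*np.cos(np.radians(a)),-46+25.5*np.sin(np.radians(a)),z]],i)[0]; cv2.circle(im,tuple(map(int,p)),1,(0,255,0),-1)
p=proj([[462.5+23*np.cos(np.radians(133.5)),-46+23*np.sin(np.radians(133.5)),66]],i)[0]; cv2.circle(im,tuple(map(int,p)),1,(0,0,255),-1)
cv2.imwrite('pics/w2o.png',im)"
```

```text
3.8 [462.5 -43.1  91.2] -46.623257060921695 [0.29 0.57 0.91] 85.34793446420105
```

View pics/w2o.png

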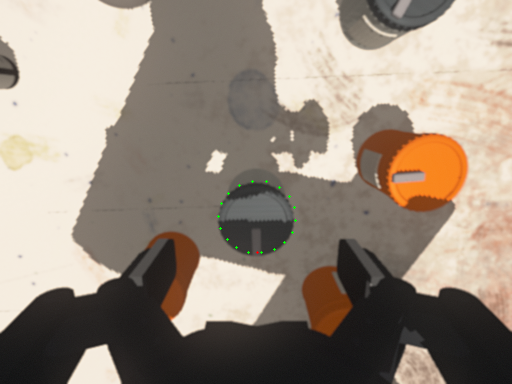

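Call:
{"fn": "send_rows", "kwargs": {"translation": [[2, 2, 16], [0, 0, 16], [0, 0, 16], [0, 0, 16], [0, 0, 15]], "dr": [[0, 0, 0], [0, 0, 0], [0, 0, 0], [0, 0, 0], [0, 0, 0]], "grip": [85, 85, 85, 85, 85]}}

```text
clock: 4.47
position: [462.8, -46.1, 12.7]
ee_rot: [0.918, -0.396, 0.001, -0.0]
contact_force: [-0.7, -0.0, 0.1]
gripper_width: 84.8
```

Call:
{"fn": "send_rows", "kwargs": {"translation": [[0, 0, 0], [0, 0, 0], [0, 0, 0], [0, 0, 0], [0, 0, 0]], "dr": [[0, 0, 0], [0, 0, 0], [0, 0, 0], [0, 0, 0], [0, 0, 0]], "grip": [70, 60, 52, 45, 40]}}

```text
clock: 5.1
position: [464.7, -46.1, 14.0]
ee_rot: [0.918, -0.396, 0.002, -0.002]
contact_force: [0.7, 4.1, 6.2]
gripper_width: 49.8
```

Call:
{"fn": "send_rows", "kwargs": {"translation": [[0, 0, 0], [0, 0, 0], [0, 0, -5], [0, 0, -5], [0, 0, -8]], "dr": [[0, 0, 0], [0, 0, 0], [0, 0, 0], [0, 0, 0], [0, 0, 0]], "grip": [35, 35, 35, 35, 35]}}

```text
clock: 5.72
position: [461.2, -47.4, 30.2]
ee_rot: [0.918, -0.397, -0.001, 0.001]
contact_force: [0.2, 0.0, -5.0]
gripper_width: 49.8
```

Call:
{"fn": "send_rows", "kwargs": {"translation": [[0, 0, -8], [0, 0, -8], [0, 0, -8], [0, 0, -6], [0, 0, -3]], "dr": [[0, 0, 0], [0, 0, 0], [0, 0, 0], [0, 0, 0], [0, 0, 0]], "grip": [35, 35, 35, 35, 35]}}

```text
clock: 6.35
position: [462.4, -47.0, 63.8]
ee_rot: [0.918, -0.397, 0.0, -0.0]
contact_force: [0.3, -0.2, -4.8]
gripper_width: 50.1
```

Call:
{"fn": "send_rows", "kwargs": {"translation": [[0, 0, 0], [0, 0, 0], [0, 0, 0], [0, 0, 0], [0, 0, 0]], "dr": [[0, 0, 0], [0, 0, 0], [0, 0, 0], [0, 0, 0], [0, 0, 0]], "grip": [35, 35, 35, 35, 35]}}

```text
clock: 6.98
position: [462.2, -47.0, 63.2]
ee_rot: [0.918, -0.397, -0.0, 0.0]
contact_force: [-0.3, 0.3, -5.5]
gripper_width: 50.1
```

```bash
python3 look.py pics/w3.png; python3 -c "
from bench import arm
import cv2
for n in('scene',):cv2.imwrite('pics/%s3.png'%n,arm.get_image(n)[:,:,::-1])
s=arm.read_state();print(s['contact_force'],s['wrist_torque'],s['joint_efforts'])"
```

```text
6.975 [462.2 -47.   63.2] -46.776081292756956 [-0.26  0.31 -5.54] 50.071639551589016
[-0.63553403  0.35808372 -5.7509628 ] [-0.00668839 -0.00342704  0.04759757] [-3.94703820e-04 -3.17201221e+01  1.35645139e+01  3.20433050e+00
 -8.90993164e-03  8.95268585e-06]
```

View pics/scene3.png

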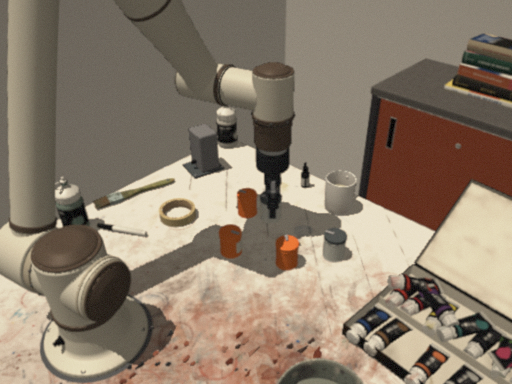

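View pics/w3.png

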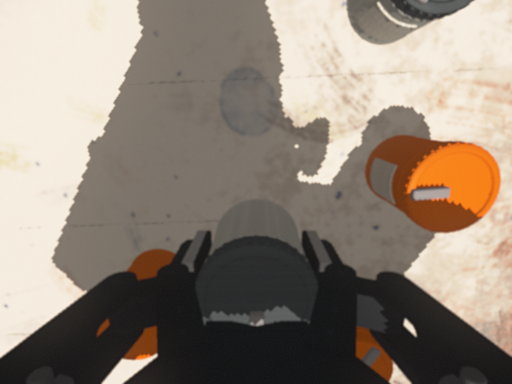

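Call:
{"fn": "send_rows", "kwargs": {"translation": [[0, 0, 12], [0, 0, 14], [0, 0, 12], [0, 0, 7], [0, 0, 3]], "dr": [[0, 0, 0], [0, 0, 0], [0, 0, 0], [0, 0, 0], [0, 0, 0]], "grip": [35, 35, 35, 35, 35]}}

```text
clock: 7.7
position: [462.2, -47.1, 14.7]
ee_rot: [0.918, -0.397, -0.0, 0.0]
contact_force: [-0.2, -0.4, -5.0]
gripper_width: 49.9
```

Call:
{"fn": "send_rows", "kwargs": {"translation": [[0, 0, 1], [0, 0, 0], [0, 0, 0], [0, 0, 0], [0, 0, 0]], "dr": [[0, 0, 0], [0, 0, 0], [0, 0, 0], [0, 0, 0], [0, 0, 0]], "grip": [35, 35, 35, 35, 35]}}

```text
clock: 8.32
position: [462.3, -47.0, 14.4]
ee_rot: [0.918, -0.397, 0.0, -0.0]
contact_force: [0.5, -0.3, -5.7]
gripper_width: 50.0
```

Call:
{"fn": "send_rows", "kwargs": {"translation": [[0, 0, 0.5], [0, 0, 0.5], [0, 0, 0.5], [0, 0, 0.3], [0, 0, 0]], "dr": [[0, 0, 0], [0, 0, 0], [0, 0, 0], [0, 0, 0], [0, 0, 0]], "grip": [35, 35, 35, 35, 35]}}

```text
clock: 8.95
position: [462.4, -47.0, 14.0]
ee_rot: [0.918, -0.397, 0.0, -0.0]
contact_force: [-4.3, 1.5, 10.5]
gripper_width: 49.5
```

Call:
{"fn": "send_rows", "kwargs": {"translation": [[0, 0, -0.5], [0, 0, 0], [0, 0, 0], [0, 0, 0], [0, 0, 0]], "dr": [[0, 0, 0], [0, 0, 0], [0, 0, 0], [0, 0, 0], [0, 0, 0]], "grip": [55, 60, 70, 85, 85]}}

```text
clock: 9.57
position: [462.3, -47.1, 12.9]
ee_rot: [0.918, -0.397, -0.0, 0.0]
contact_force: [-0.8, -0.1, -0.3]
gripper_width: 85.1
```

Call:
{"fn": "send_rows", "kwargs": {"translation": [[0, 0, 0], [0, 0, 0], [0, 0, -15], [0, 0, -25], [0, 0, -25]], "dr": [[0, 0, 0], [0, 0, 0], [0, 0, 0], [0, 0, 0], [0, 0, 0]], "grip": [85, 85, 85, 85, 85]}}

```text
clock: 10.2
position: [462.1, -47.1, 78.6]
ee_rot: [0.918, -0.397, -0.0, 0.0]
contact_force: [0.2, 0.7, -0.5]
gripper_width: 85.1
```

Call:
{"fn": "send_rows", "kwargs": {"translation": [[0, 0, -20], [0, 0, -20], [0, 0, -20], [0, 0, -10], [0, 0, 0]], "dr": [[0, 0, 0], [0, 0, 0], [0, 0, 0], [0, 0, 0], [0, 0, 0]], "grip": [85, 85, 85, 85, 85]}}

```text
clock: 10.82
position: [462.4, -46.9, 148.3]
ee_rot: [0.918, -0.397, 0.0, -0.0]
contact_force: [-0.1, 0.5, -0.3]
gripper_width: 85.0
```

```bash
python3 look.py pics/w4.png tin_left_center;  python3 - <<'E'
from h import *
from bench import arm
s=arm.read_state(); plan(s,[498.5,-207,130],-70,5)
E
```

```text
10.825 [462.4 -46.9 148.3] -46.779970685329616 [-0.08  0.45 -0.31] 84.99356437774667
tin_left_center [(array([ 407.1, -139.3,   31. ]), 0.96), (array([457.2, -42.6,  34.5]), 0.77), (array([347.4, -25.6,  30.2]), 0.72), (array([479.5,  54.1,  31.4]), 0.57)]
0 [28.4, 16.5, 3.4] [0.0, 0.0, 4.6]
1 [29.6, 14.2, 3.5] [0.0, 0.0, 4.7]
2 [30.6, 11.7, 3.4] [0.0, 0.0, 4.6]
3 [31.5, 9.3, 3.5] [0.0, 0.0, 4.7]
4 [32.1, 6.6, 3.4] [0.1, 0.0, 4.6]
```

View pics/w4.png

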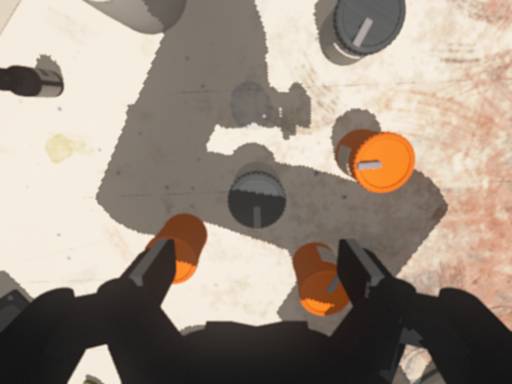

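The left tin stands upright at (257,198), and it pulled about 5–6 N when lifted. Next is the right tin.

Call:
{"fn": "send_rows", "kwargs": {"translation": [[28.5, 16.5, 4], [29.5, 14, 4], [30.5, 12, 4], [31.5, 9, 4], [32, 7, 4]], "dr": [[0, 0, 4.6], [0, 0, 4.6], [0, 0, 4.6], [0, 0, 4.6], [0, 0, 4.6]], "grip": [85, 85, 85, 85, 85]}}

```text
clock: 11.55
position: [498.7, -207.7, 126.6]
ee_rot: [0.819, -0.573, -0.001, 0.001]
contact_force: [0.2, 0.7, 1.7]
gripper_width: 85.2
```

```bash
python3 look.py pics/w5.png tin_right_center tin_right_label; python3 -c "
from h import *
from bench import arm
i=arm.camera_info('wrist')
im=cv2.imread('pics/w5.png')
X,Y,A=498.5,-207,110
for a in range(0,360,20):
    p=proj([[X+25.5*np.cos(np.radians(a)),Y+25.5*np.sin(np.radians(a)),62]],i)[0]; cv2.circle(im,tuple(map(int,p)),1,(0,255,0),-1)
for r in(3,13,23):
  p=proj([[X+r*np.cos(np.radians(A)),Y+r*np.sin(np.radians(A)),66]],i)[0]; cv2.circle(im,tuple(map(int,p)),1,(0,0,255),-1)
cv2.imwrite('pics/w5o.png',cv2.resize(im[120:300,150:390],None,fx=3,fy=3))"
```

```text
11.55 [ 498.7 -207.7  126.6] -69.9343909500995 [0.2  0.68 1.69] 85.24595873815274
tin_right_center [(array([ 497.6, -206.7,   30. ]), 0.77)]
tin_right_label [(array([ 486.4, -180.7,   26.9]), 0.78)]
```

View pics/w5o.png

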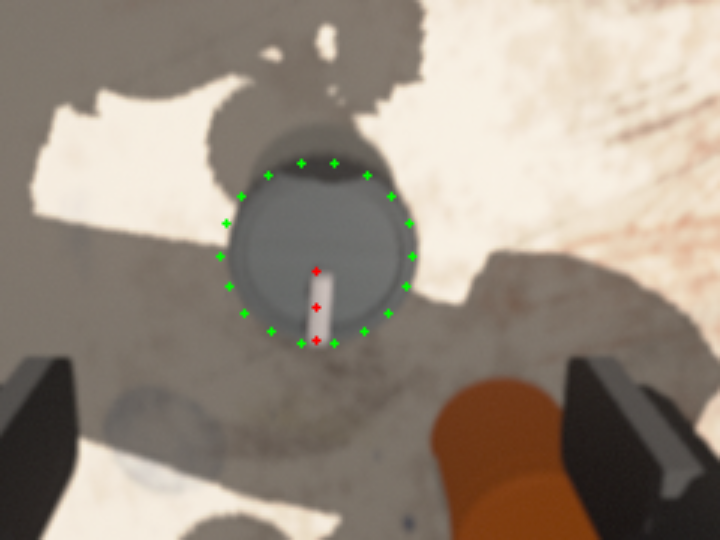

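Call:
{"fn": "send_rows", "kwargs": {"translation": [[0, -1.5, 25], [0, 0, 25], [0, 0, 25], [0, 0, 22], [0, 0, 16]], "dr": [[0, 0, 0], [0, 0, 0], [0, 0, 0], [0, 0, 0], [0, 0, 0]], "grip": [85, 85, 85, 85, 85]}}

```text
clock: 12.32
position: [499.7, -205.4, 13.7]
ee_rot: [0.821, -0.571, -0.001, 0.0]
contact_force: [-0.3, 0.2, 0.2]
gripper_width: 85.0
```

Call:
{"fn": "send_rows", "kwargs": {"translation": [[0, 0, 0], [0, 0, 0], [0, 0, 0], [0, 0, 0], [0, 0, 0]], "dr": [[0, 0, 0], [0, 0, 0], [0, 0, 0], [0, 0, 0], [0, 0, 0]], "grip": [70, 60, 52, 45, 40]}}

```text
clock: 12.95
position: [500.7, -206.4, 16.1]
ee_rot: [0.82, -0.572, 0.0, -0.0]
contact_force: [-2.1, 0.5, 5.6]
gripper_width: 49.7
```

Call:
{"fn": "send_rows", "kwargs": {"translation": [[0, 0, 0], [0, 0, 0], [0, 0, -5], [0, 0, -5], [0, 0, -8]], "dr": [[0, 0, 0], [0, 0, 0], [0, 0, 0], [0, 0, 0], [0, 0, 0]], "grip": [35, 35, 35, 35, 35]}}

```text
clock: 13.58
position: [500.4, -206.1, 33.2]
ee_rot: [0.82, -0.572, -0.0, 0.0]
contact_force: [0.6, -0.4, -1.2]
gripper_width: 49.6
```

Call:
{"fn": "send_rows", "kwargs": {"translation": [[0, 0, -8], [0, 0, -8], [0, 0, -8], [0, 0, -6], [0, 0, -3]], "dr": [[0, 0, 0], [0, 0, 0], [0, 0, 0], [0, 0, 0], [0, 0, 0]], "grip": [35, 35, 35, 35, 35]}}

```text
clock: 14.2
position: [500.6, -206.2, 66.5]
ee_rot: [0.82, -0.572, 0.0, -0.0]
contact_force: [0.2, -0.0, -1.8]
gripper_width: 49.8
```

Call:
{"fn": "send_rows", "kwargs": {"translation": [[0, 0, 0], [0, 0, 0], [0, 0, 0], [0, 0, 0], [0, 0, 0]], "dr": [[0, 0, 0], [0, 0, 0], [0, 0, 0], [0, 0, 0], [0, 0, 0]], "grip": [35, 35, 35, 35, 35]}}

```text
clock: 14.82
position: [500.4, -206.2, 65.9]
ee_rot: [0.82, -0.572, -0.0, 0.0]
contact_force: [-0.1, -0.4, -1.5]
gripper_width: 50.2
```

Call:
{"fn": "send_rows", "kwargs": {"translation": [[0, 0, 12], [0, 0, 14], [0, 0, 12], [0, 0, 7], [0, 0, 3]], "dr": [[0, 0, 0], [0, 0, 0], [0, 0, 0], [0, 0, 0], [0, 0, 0]], "grip": [35, 35, 35, 35, 35]}}

```text
clock: 15.45
position: [500.3, -206.2, 17.3]
ee_rot: [0.82, -0.572, -0.0, 0.0]
contact_force: [0.0, -0.8, -1.3]
gripper_width: 50.0
```

Call:
{"fn": "send_rows", "kwargs": {"translation": [[0, 0, 0.5], [0, 0, 0.5], [0, 0, 0.5], [0, 0, 0], [0, 0, 0]], "dr": [[0, 0, 0], [0, 0, 0], [0, 0, 0], [0, 0, 0], [0, 0, 0]], "grip": [35, 35, 35, 35, 35]}}

```text
clock: 16.08
position: [500.5, -206.2, 16.6]
ee_rot: [0.82, -0.572, 0.0, -0.0]
contact_force: [0.8, -0.5, -0.8]
gripper_width: 50.4
```

Call:
{"fn": "send_rows", "kwargs": {"translation": [[0, 0, 0.5], [0, 0, 0.5], [0, 0, 0.5], [0, 0, 0], [0, 0, 0]], "dr": [[0, 0, 0], [0, 0, 0], [0, 0, 0], [0, 0, 0], [0, 0, 0]], "grip": [35, 35, 35, 35, 35]}}

```text
clock: 16.7
position: [500.6, -206.2, 16.1]
ee_rot: [0.82, -0.572, 0.0, 0.0]
contact_force: [-2.4, 1.8, 5.6]
gripper_width: 49.9
```

Call:
{"fn": "send_rows", "kwargs": {"translation": [[0, 0, -0.5], [0, 0, 0], [0, 0, 0], [0, 0, 0], [0, 0, 0]], "dr": [[0, 0, 0], [0, 0, 0], [0, 0, 0], [0, 0, 0], [0, 0, 0]], "grip": [55, 60, 70, 85, 85]}}

```text
clock: 17.32
position: [500.5, -206.2, 15.4]
ee_rot: [0.82, -0.572, -0.0, 0.0]
contact_force: [0.5, -0.1, 0.1]
gripper_width: 84.9
```

Call:
{"fn": "send_rows", "kwargs": {"translation": [[0, 0, 0], [0, 0, 0], [0, 0, -15], [0, 0, -25], [0, 0, -25]], "dr": [[0, 0, 0], [0, 0, 0], [0, 0, 0], [0, 0, 0], [0, 0, 0]], "grip": [85, 85, 85, 85, 85]}}

```text
clock: 17.95
position: [500.7, -206.3, 82.2]
ee_rot: [0.82, -0.572, 0.0, -0.0]
contact_force: [-0.5, 0.7, 0.7]
gripper_width: 85.1
```

Call:
{"fn": "send_rows", "kwargs": {"translation": [[0, 0, -20], [0, 0, -20], [0, 0, -20], [0, 0, -5], [0, 0, 0]], "dr": [[0, 0, 0], [0, 0, 0], [0, 0, 0], [0, 0, 0], [0, 0, 0]], "grip": [85, 85, 85, 85, 85]}}

```text
clock: 18.58
position: [500.4, -206.1, 145.9]
ee_rot: [0.82, -0.572, 0.0, -0.0]
contact_force: [-0.3, -0.1, -0.9]
gripper_width: 85.0
```

```bash
python3 look.py pics/w6.png tin_right_center;  python3 - <<'E'
from h import *
from bench import arm
s=arm.read_state(); plan(s,[462.4,-47,100],-47,5)
E
```

```text
18.575 [ 500.4 -206.1  145.9] -69.78302614681812 [-0.28 -0.1  -0.93] 85.04555766756391
tin_right_center [(array([ 500.6, -206.6,   29. ]), 0.9)]
0 [-32.4, -4.0, 9.0] [0.0, 0.0, -4.6]
1 [-32.0, -6.5, 9.0] [0.0, 0.0, -4.5]
2 [-31.4, -9.0, 9.0] [0.0, 0.0, -4.6]
3 [-30.6, -11.6, 9.0] [0.0, 0.0, -4.5]
4 [-29.6, -13.9, 9.0] [0.0, 0.1, -4.6]
```

View pics/w6.png

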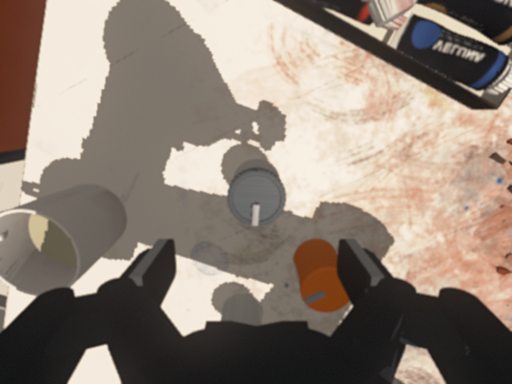

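The right tin stands at (256,195) and pulled only about 1.5–2 N, so the left one is heavier. I'll go back to it.

Call:
{"fn": "send_rows", "kwargs": {"translation": [[-32, -4, 8], [-32, -6.5, 8], [-31.5, -9, 8], [-30.5, -11.5, 8], [-29.5, -14, 8]], "dr": [[0, 0, -4.6], [0, 0, -4.6], [0, 0, -4.6], [0, 0, -4.6], [0, 0, -4.6]], "grip": [85, 85, 85, 85, 85]}}

```text
clock: 19.3
position: [462.2, -46.8, 104.5]
ee_rot: [0.918, -0.396, -0.001, 0.001]
contact_force: [-0.0, 0.4, -0.2]
gripper_width: 84.7
```

```bash
python3 look.py pics/w7.png;  python3 - <<'E'
from h import *
from bench import arm
s=arm.read_state(); plan(s,[462.4,-47,13],-47,5)
i=arm.camera_info('wrist')
im=cv2.imread('pics/w7.png')
X,Y,A=462.5,-47,133.5
for a in range(0,360,20):
    p=proj([[X+25.5*np.cos(np.radians(a)),Y+25.5*np.sin(np.radians(a)),62]],i)[0]; cv2.circle(im,tuple(map(int,p)),1,(0,255,0),-1)
for r in(3,13,23):
  p=proj([[X+r*np.cos(np.radians(A)),Y+r*np.sin(np.radians(A)),66]],i)[0]; cv2.circle(im,tuple(map(int,p)),1,(0,0,255),-1)
cv2.imwrite('pics/w7o.png',cv2.resize(im[120:300,150:390],None,fx=3,fy=3))
E
```

```text
19.3 [462.2 -46.8 104.5] -46.63179450898516 [-0.03  0.43 -0.23] 84.73160986076331
0 [0.6, -0.0, 18.1] [0.0, 0.0, 0.1]
1 [0.6, -0.0, 18.1] [0.0, 0.0, 0.1]
2 [0.6, -0.0, 18.1] [0.1, 0.1, 0.1]
3 [0.6, -0.0, 18.1] [0.0, 0.0, 0.1]
4 [0.5, -0.0, 18.2] [0.1, 0.1, 0.2]
```

View pics/w7o.png

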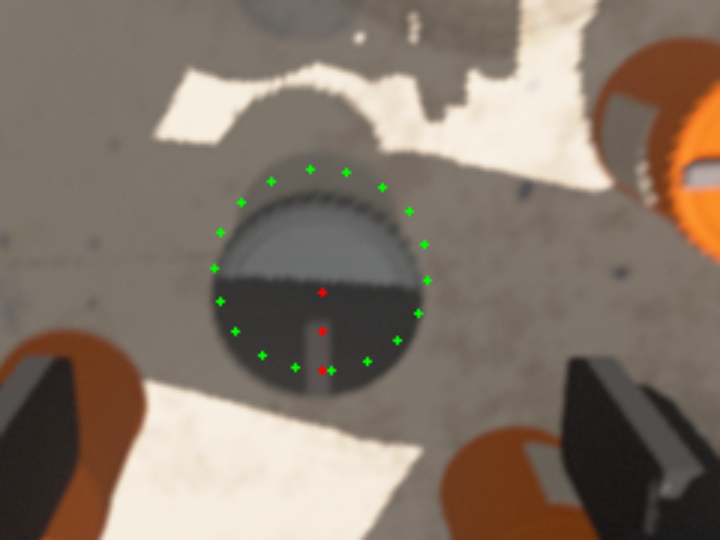

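```bash
cat > ovt.py <<'E'
from h import *
from bench import arm
import sys
X,Y,A=map(float,sys.argv[2:5])
i=arm.camera_info('wrist'); s=arm.read_state(); print(s['clock'],s['position'].round(1),np.array(i['cam_to_world'])[:3,3].round(1))
im=arm.get_image('wrist')[:,:,::-1].copy()
for a in range(0,360,20):
    p=proj([[X+25.5*np.cos(np.radians(a)),Y+25.5*np.sin(np.radians(a)),62]],i)[0]; cv2.circle(im,tuple(map(int,p)),1,(0,255,0),-1)
for r in(3,13,23):
  p=proj([[X+r*np.cos(np.radians(A)),Y+r*np.sin(np.radians(A)),66]],i)[0]; cv2.circle(im,tuple(map(int,p)),1,(0,0,255),-1)
cv2.imwrite(sys.argv[1],cv2.resize(im[120:300,150:390],None,fx=3,fy=3))
E
python3 ovt.py pics/w8.png 458.5 -43 133.5
```

```text
19.35 [460.6 -44.9 103.6] [510.1 -95.2 246.5]
```

View pics/w8.png

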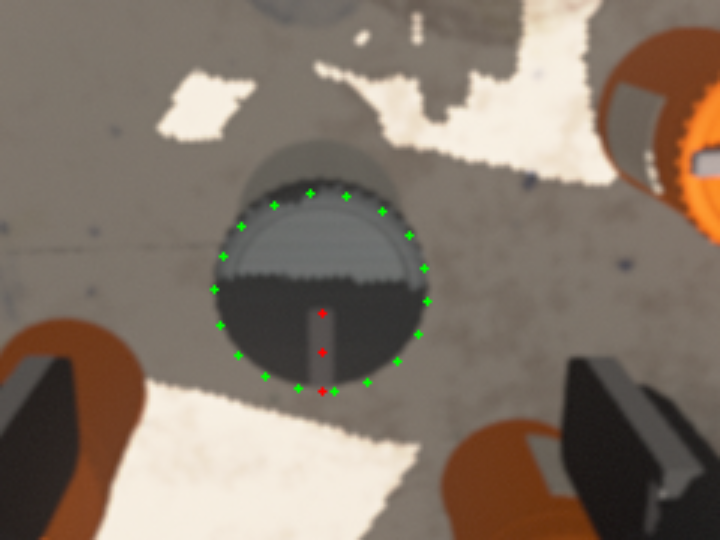

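```bash
python3 ovt.py pics/w9.png 460 -44.5 134;  python3 - <<'E'
from h import *
from bench import arm
s=arm.read_state(); print(s['position'],yaw_of(s['ee_rot']));plan(s,[460,-44.5,13.5],-47,5)
E
```

```text
19.4 [461.3 -46.  104.1] [510.5 -96.3 247. ]
[462.13314191 -46.84104921 104.6247657 ] -46.65187191356902
0 [-0.6, -0.1, 18.2] [0.0, 0.0, 0.1]
1 [-0.6, -0.0, 18.2] [0.0, 0.0, 0.1]
2 [-0.6, -0.0, 18.2] [0.0, 0.0, 0.0]
3 [-0.6, -0.1, 18.3] [0.1, 0.0, 0.1]
4 [-0.7, -0.0, 18.2] [0.0, 0.1, 0.0]
```

View pics/w9.png

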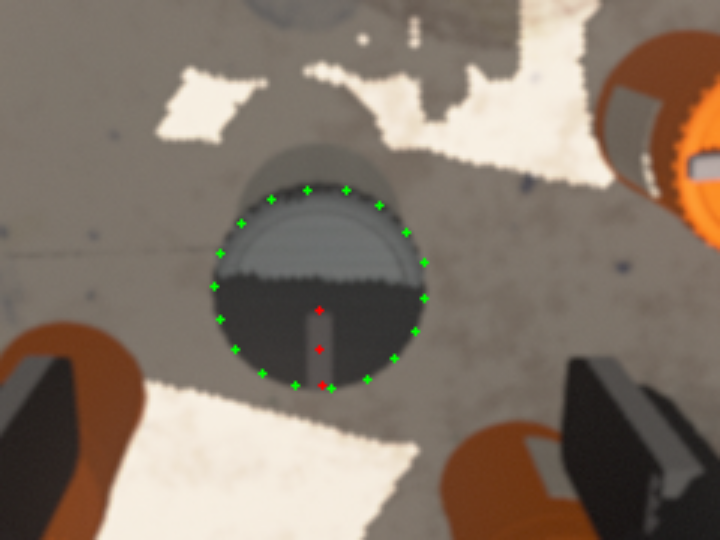

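Call:
{"fn": "send_rows", "kwargs": {"translation": [[-1.5, 0, 20], [-1.5, 0, 20], [0, 0, 20], [0, 0, 17], [0, 0, 14]], "dr": [[0, 0, 0], [0, 0, 0], [0, 0, 0], [0, 0, 0], [0, 0, 0]], "grip": [85, 85, 85, 85, 85]}}

```text
clock: 20.08
position: [461.0, -46.3, 13.6]
ee_rot: [0.918, -0.398, -0.0, 0.0]
contact_force: [0.5, 1.0, 0.2]
gripper_width: 85.0
```

Call:
{"fn": "send_rows", "kwargs": {"translation": [[0, 0, 0], [0, 0, 0], [0, 0, 0], [0, 0, 0], [0, 0, 0]], "dr": [[0, 0, 0], [0, 0, 0], [0, 0, 0], [0, 0, 0], [0, 0, 0]], "grip": [70, 60, 52, 45, 40]}}

```text
clock: 20.7
position: [461.3, -45.7, 15.4]
ee_rot: [0.918, -0.397, 0.001, -0.0]
contact_force: [-0.9, -1.5, 5.4]
gripper_width: 49.9
```

Call:
{"fn": "send_rows", "kwargs": {"translation": [[0, 0, 0], [0, 0, 0], [0, 0, -5], [0, 0, -8], [0, 0, -15]], "dr": [[0, 0, 0], [0, 0, 0], [0, 0, 0], [0, 0, 0], [0, 0, 0]], "grip": [35, 35, 35, 35, 35]}}

```text
clock: 21.32
position: [460.0, -45.5, 42.3]
ee_rot: [0.918, -0.397, -0.001, 0.001]
contact_force: [0.6, 0.2, -4.6]
gripper_width: 49.9
```

Call:
{"fn": "send_rows", "kwargs": {"translation": [[0, 0, -25], [0, 0, -30], [0, 0, -30], [0, 0, -30], [0, 0, -25]], "dr": [[0, 0, 0], [0, 0, 0], [0, 0, 0], [0, 0, 0], [0, 0, 0]], "grip": [35, 35, 35, 35, 35]}}

```text
clock: 21.95
position: [460.2, -45.3, 183.5]
ee_rot: [0.918, -0.397, -0.0, -0.0]
contact_force: [-0.5, -1.0, -4.7]
gripper_width: 49.9
```

Run:
```python
from h import *
from bench import arm
s=arm.read_state(); plan(s,[690,190,195],-17,10)
```

```text
0 [-1.4, -32.9, -1.1] [-0.0, 0.0, -3.0]
1 [0.3, -32.9, -1.1] [-0.0, 0.0, -3.0]
2 [2.0, -32.8, -1.2] [-0.0, 0.0, -3.0]
3 [3.7, -32.7, -1.1] [-0.0, 0.0, -3.0]
4 [5.4, -32.4, -1.2] [-0.0, 0.0, -3.0]
5 [7.1, -32.1, -1.1] [-0.0, 0.0, -3.0]
6 [8.8, -31.7, -1.2] [-0.0, 0.0, -2.9]
7 [10.4, -31.2, -1.1] [-0.0, 0.0, -3.0]
8 [12.1, -30.6, -1.2] [-0.0, 0.0, -2.9]
9 [13.6, -30.0, -1.1] [-0.0, 0.0, -3.0]
```

Call:
{"fn": "send_rows", "kwargs": {"translation": [[-1.5, -33, -1], [0.5, -33, -1], [2, -33, -1], [3.5, -33, -1], [5.5, -32.5, -1]], "dr": [[0, 0, -3], [0, 0, -3], [0, 0, -3], [0, 0, -3], [0, 0, -3]], "grip": [35, 35, 35, 35, 35]}}

```text
clock: 22.58
position: [575.9, 73.7, 186.8]
ee_rot: [0.962, -0.273, -0.001, 0.0]
contact_force: [0.4, -0.3, -4.5]
gripper_width: 49.8
```

Call:
{"fn": "send_rows", "kwargs": {"translation": [[7, -32, -1], [9, -31.5, -1], [10.5, -31, -1], [12, -30.5, -1], [13.5, -30, -1]], "dr": [[0, 0, -3], [0, 0, -3], [0, 0, -3], [0, 0, -3], [0, 0, -3]], "grip": [35, 35, 35, 35, 35]}}

```text
clock: 23.2
position: [690.4, 190.9, 191.2]
ee_rot: [0.989, -0.145, -0.002, 0.0]
contact_force: [-0.0, -0.2, -4.7]
gripper_width: 50.0
```

Call:
{"fn": "send_rows", "kwargs": {"translation": [[0, 0, 0], [0, 0, 0], [0, 0, 0], [0, 0, 0], [0, 0, 0]], "dr": [[0, 0, 0], [0, 0, 0], [0, 0, 0], [0, 0, 0], [0, 0, 0]], "grip": [35, 35, 35, 35, 35]}}

```text
clock: 23.82
position: [690.6, 189.8, 192.9]
ee_rot: [0.989, -0.146, 0.0, -0.0]
contact_force: [0.1, 0.5, -4.9]
gripper_width: 49.6
```

```bash
python3 look.py pics/w10.png reader reader_window tin_left_center; python3 -c "
from bench import arm
import cv2
cv2.imwrite('pics/scene10.png',arm.get_image('scene')[:,:,::-1]);cv2.imwrite('pics/top10.png',arm.get_image('top')[:,:,::-1])"
```

```text
23.825 [690.6 189.8 192.9] -16.800911068552733 [ 0.06  0.54 -4.93] 49.55286218168517
reader []
reader_window []
tin_left_center [(array([691.6, 187. , 176.1]), 0.61)]
```

View pics/w10.png

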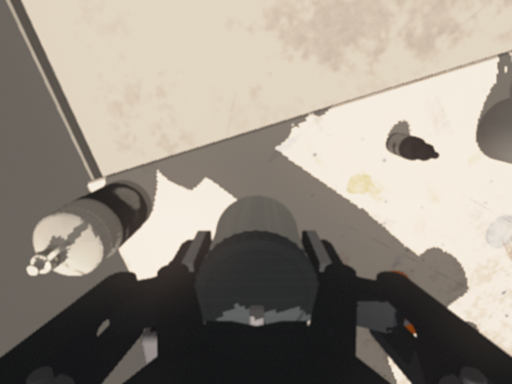

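View pics/scene10.png

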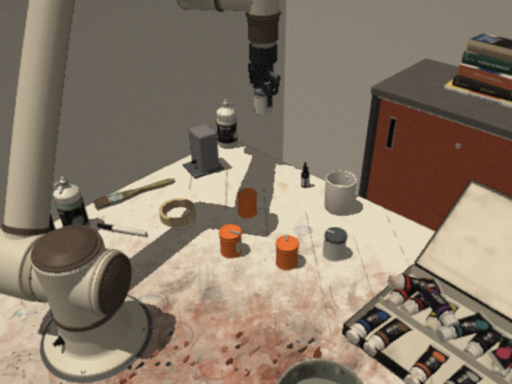

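Run:
```python
import cv2,numpy as np
R=lambda n,r0,c0,s:cv2.resize(cv2.imread(f'pics/{n}.png')[r0:r0+s,c0:c0+s],(400,400),interpolation=cv2.INTER_CUBIC)
cv2.imwrite('pics/z5.png',np.hstack([R('w10',170,20,135),R('top10',95,120,50)]))
from h import *
from bench import arm
w=np.load('wi.npy',allow_pickle=True).item(); t=arm.camera_info('top'); s=arm.camera_info('scene')
def tri(obs):
    A=[];b=[]
    for px,i in obs:
        o=np.array(i['cam_to_world'])[:3,3]; d=ray([px],0,i)[0]-o; d/=np.linalg.norm(d); P=np.eye(3)-np.outer(d,d); A.append(P); b.append(P@o)
    x=np.linalg.lstsq(np.vstack(A),np.hstack(b),rcond=None)[0]; return x,[proj(x,i)[0]-px for px,i in obs]
print(tri([((48,262),w),((145.6,113),t),((226,101),s)]))
```

```text
(array([699.68038644, 354.16043803, 151.55532025]), [array([-1.2645903 ,  1.74222352]), array([ 0.57981667, -0.91936929]), array([-0.5662355 ,  0.54964928])])
```

View pics/z5.png

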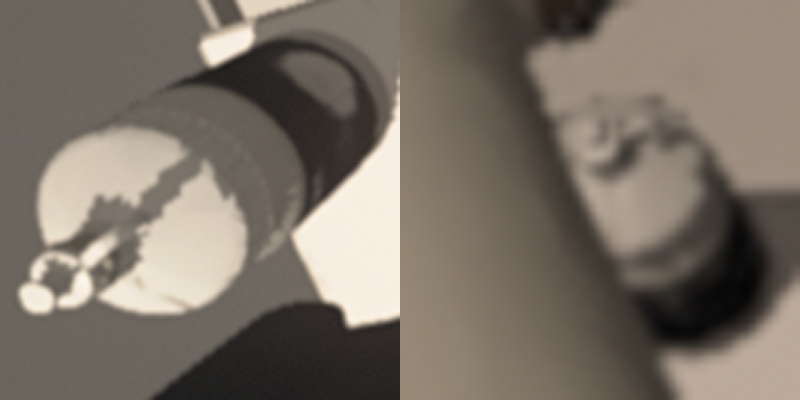

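Run:
```python
from h import *
from bench import arm
s=arm.read_state(); plan(s,[661,274.7,79.5],-16,10)
```

```text
0 [-5.3, -7.2, 11.3] [-0.0, 0.0, -0.1]
1 [-5.3, -7.2, 11.3] [-0.0, 0.0, -0.1]
2 [-5.3, -7.3, 11.3] [-0.0, 0.0, -0.1]
3 [-5.2, -7.3, 11.3] [-0.0, 0.0, -0.1]
4 [-5.2, -7.3, 11.3] [-0.0, 0.0, -0.1]
5 [-5.2, -7.3, 11.3] [-0.0, 0.0, -0.1]
6 [-5.2, -7.3, 11.3] [-0.0, 0.0, -0.0]
7 [-5.2, -7.3, 11.3] [-0.0, 0.0, -0.1]
8 [-5.2, -7.3, 11.3] [-0.0, -0.0, -0.0]
9 [-5.3, -7.2, 11.3] [-0.0, -0.0, -0.1]
```

Call:
{"fn": "send_rows", "kwargs": {"translation": [[0, 0, 20], [0, 0, 25], [0, 0, 25], [0, 0, 25], [0, 0, 18]], "dr": [[0, 0, 0], [0, 0, 0], [0, 0, 0], [0, 0, 0], [0, 0, -0.8]], "grip": [35, 35, 35, 35, 35]}}

```text
clock: 24.75
position: [690.4, 190.0, 78.1]
ee_rot: [0.99, -0.139, -0.001, 0.0]
contact_force: [1.1, 0.6, -5.2]
gripper_width: 50.1
```

Run:
```python
from h import *
from bench import arm
s=arm.read_state();print(s['position'],s['contact_force']); plan(s,[661,274.7,79.5],-16,5)
```

```text
[690.4437647  190.0154344   78.12732204] [ 1.13255202  0.56406193 -5.15268892]
0 [-10.3, -14.7, -0.3] [0.0, 0.0, 0.0]
1 [-10.3, -14.7, -0.3] [0.0, 0.0, 0.0]
2 [-10.3, -14.6, -0.3] [0.0, 0.0, 0.0]
3 [-10.3, -14.7, -0.2] [0.0, 0.0, 0.0]
4 [-10.4, -14.6, -0.3] [0.1, 0.1, 0.1]
```

Call:
{"fn": "send_rows", "kwargs": {"translation": [[-6, -9, 0], [-6, -9, 0], [-6, -9, 0], [-6, -9, 0], [-6, -9, 0]], "dr": [[0, 0, 0], [0, 0, 0], [0, 0, 0], [0, 0, 0], [0, 0, 0]], "grip": [35, 35, 35, 35, 35]}}

```text
clock: 25.38
position: [674.1, 242.7, 80.0]
ee_rot: [0.99, -0.139, 0.0, -0.0]
contact_force: [0.0, 0.2, -5.7]
gripper_width: 49.9
```

```bash
python3 look.py pics/w11.png reader_window; python3 -c "
from bench import arm
import cv2
for n in ('scene','top'): cv2.imwrite(f'pics/{n}11.png',arm.get_image(n)[:,:,::-1])"
python3 - <<'E'
import cv2,numpy as np
R=lambda n,r0,c0,s:cv2.resize(cv2.imread(f'pics/{n}.png')[r0:r0+s,c0:c0+s],(400,400),interpolation=cv2.INTER_CUBIC)
cv2.imwrite('pics/z6.png',np.hstack([R('scene11',80,160,120),R('top11',95,120,110)]))
E
```

```text
25.375 [674.1 242.7  80. ] -15.955724695531948 [ 0.05  0.23 -5.67] 49.899990808584505
reader_window []
```

View pics/z6.png

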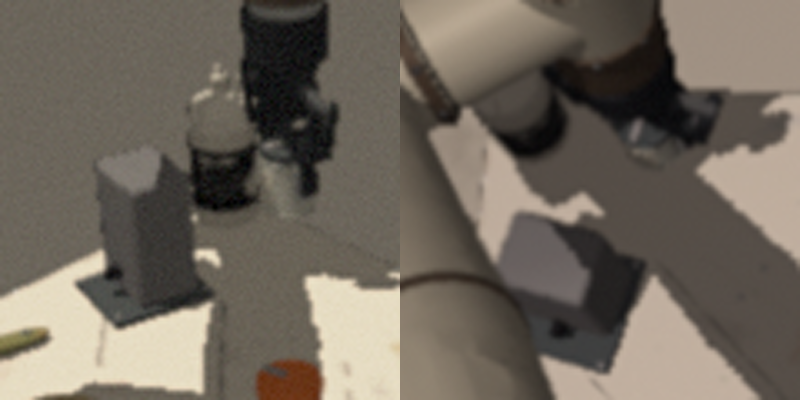

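View pics/w11.png

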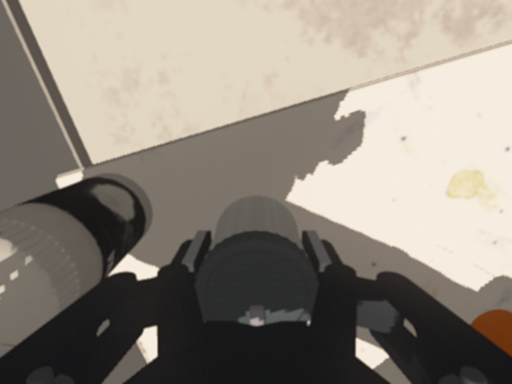

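Call:
{"fn": "send_rows", "kwargs": {"translation": [[-5, -6, 0], [-5, -6, 0], [-5, -5, 0], [-4, -4, 0], [-2.5, -3, 0]], "dr": [[0, 0, 0], [0, 0, 0], [0, 0, 0], [0, 0, 0], [0, 0, 0]], "grip": [35, 35, 35, 35, 35]}}

```text
clock: 26.2
position: [660.0, 271.1, 79.5]
ee_rot: [0.99, -0.139, -0.0, 0.0]
contact_force: [-0.2, 0.0, -4.8]
gripper_width: 49.9
```

Call:
{"fn": "send_rows", "kwargs": {"translation": [[0, 0, 0], [0, 0, 0], [0, 0, 0], [0, 0, 0], [0, 0, 0]], "dr": [[0, 0, 0], [0, 0, 0], [0, 0, 0], [0, 0, 0], [0, 0, 0]], "grip": [35, 35, 35, 35, 35]}}

```text
clock: 26.82
position: [660.3, 270.5, 79.5]
ee_rot: [0.99, -0.139, 0.0, -0.0]
contact_force: [0.1, -0.2, -5.2]
gripper_width: 49.7
```

```bash
python3 look.py pics/w12.png; python3 -c "
from bench import arm
import cv2,numpy as np
for n in ('scene','top'):
  cv2.imwrite(f'pics/{n}12.png',arm.get_image(n)[:,:,::-1])
  for t in ('tin_left_center','tin_right_center','tin_left_label','reader_window','reader','mug_center','ink_bottle_center','tape_center'): print(n,t,[(np.round(d['xyz'],1),round(d['confidence'],2)) for d in arm.place_of(t,n)])"
python3 - <<'E'
import cv2,numpy as np
R=lambda n,r0,c0,s:cv2.resize(cv2.imread(f'pics/{n}.png')[r0:r0+s,c0:c0+s],(400,400),interpolation=cv2.INTER_CUBIC)
cv2.imwrite('pics/z7.png',np.hstack([R('scene12',80,160,120),R('top12',95,120,110)]))
E
```

```text
26.825 [660.3 270.5  79.5] -15.987077561511951 [ 0.06 -0.21 -5.21] 49.65418060766819
scene tin_left_center [(array([481.2,  56.6,  34.2]), 0.78), (array([ 403.4, -147.5,   28.7]), 0.77), (array([348.2, -21.1,  30.8]), 0.68), (array([659.8, 268.8,  96.2]), 0.56)]
scene tin_right_center [(array([ 503.2, -208.8,   30.1]), 0.63)]
scene tin_left_label [(array([ 420.3, -126.3,   30.3]), 0.95), (array([474.3,  76.9,  35.7]), 0.84), (array([355. , -47.5,  31.1]), 0.83), (array([639.1, 275.1,  94.3]), 0.68)]
scene reader_window [(array([586.7, 298.1,  88.7]), 0.61), (array([675.9,  17.2,  43.4]), 0.46)]
scene reader [(array([553.5, 302.6,   5. ]), 0.87), (array([343.1, 179.8,  12.2]), 0.18)]
scene mug_center [(array([ 672.2, -109.4,   48. ]), 0.67)]
scene ink_bottle_center [(array([677.7,  20.9,  44. ]), 0.55)]
scene tape_center [(array([347. , 175.3,  13.9]), 0.8), (array([676.7,  19.7,  46. ]), 0.37)]
top tin_left_center [(array([656.4, 274.8,  93.8]), 0.75), (array([349.9, -23.4,  25.8]), 0.64), (array([ 410.7, -147.3,   29.4]), 0.63), (array([481.1,  51. ,  33.6]), 0.62)]
top tin_right_center [(array([ 499.3, -203.6,   31.9]), 0.78), (array([ 500.3, -208.2,    1.7]), 0.24)]
top tin_left_label [(array([349.7, -45.9,  29.5]), 0.73), (array([472.7,  75.9,  33.1]), 0.67), (array([ 422.1, -125.3,   33.2]), 0.53), (array([635.2, 275.7,  96.6]), 0.5)]
top reader_window [(array([590.9, 302.5,  99.3]), 0.67)]
top reader [(array([561.3, 311.1,  -1.2]), 0.6)]
top mug_center [(array([ 673.6, -111.5,   49.6]), 0.67)]
top ink_bottle_center [(array([675.5,  19. ,  40.1]), 0.43), (array([560.2, 308.1,   2.9]), 0.18)]
top tape_center [(array([346.4, 177.4,  12.2]), 0.76)]
```

View pics/z7.png

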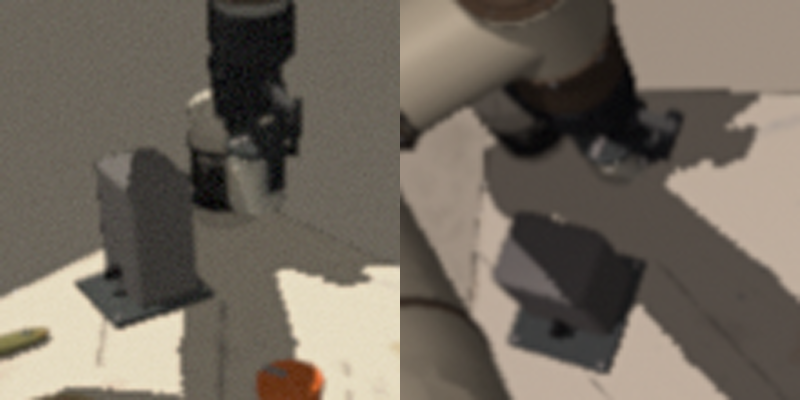

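View pics/w12.png

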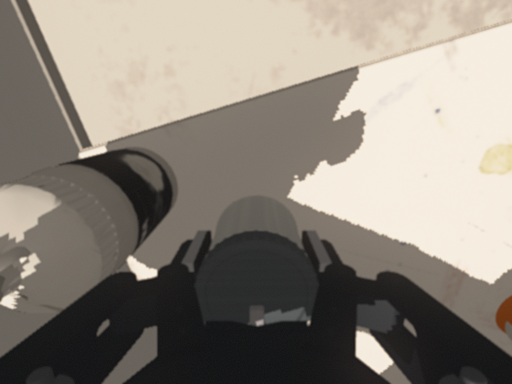

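Call:
{"fn": "send_rows", "kwargs": {"translation": [[0, -1, 0], [0, -1, 0], [0, -1, 0], [0, -1, 0], [0, 0, 0]], "dr": [[0, 0, 0], [0, 0, 0], [0, 0, 0], [0, 0, 0], [0, 0, 0]], "grip": [35, 35, 35, 35, 35]}}

```text
clock: 28.4
position: [661.4, 274.6, 79.5]
ee_rot: [0.99, -0.139, 0.0, 0.0]
contact_force: [-0.1, -0.2, -4.7]
gripper_width: 49.8
```

Call:
{"fn": "send_rows", "kwargs": {"translation": [[0, 0, 0], [0, 0, 0], [0, 0, 0], [0, 0, 0], [0, 0, 0]], "dr": [[0, 0, 0], [0, 0, 0], [0, 0, 0], [0, 0, 0], [0, 0, 0]], "grip": [35, 35, 35, 35, 35]}}

```text
clock: 29.02
position: [661.3, 274.5, 79.5]
ee_rot: [0.99, -0.139, -0.0, -0.0]
contact_force: [0.5, 0.5, -6.0]
gripper_width: 49.9
```

```bash
python3 -c "
from bench import arm
from h import *
s=arm.read_state();print(s['clock'],s['position'],yaw_of(s['ee_rot']),s['contact_force'],s['wrist_torque'],np.abs(s['joint_vel']).max(),s['gripper_width'])
for n in ('scene','top'):
  arm.get_image(n)
  for t in ('tin_left_center','tin_left_label'): print(n,t,[(np.round(d['xyz'],1),round(d['confidence'],2)) for d in arm.place_of(t,n) if d['xyz'][0]>600])
arm.job_done(); print(arm.read_state()['clock'])"
```

```text
29.025 [661.34755309 274.5253769   79.49603574] -15.977390563257197 [ 0.45175596  0.46374881 -5.9658285 ] [-0.01412661 -0.02039759 -0.0116937 ] 0.002141211484640868 49.90519401241909
scene tin_left_center [(array([639.7, 279.5,  92.3]), 0.29)]
scene tin_left_label [(array([637.7, 280.8,  92.2]), 0.79)]
top tin_left_center [(array([658.5, 278.4,  94.5]), 0.71)]
top tin_left_label [(array([637.3, 277.2,  97.9]), 0.62)]
the job is handed in; nothing more can be done
the job is handed in; nothing more can be done
```

I lifted the left tin about 5 cm and stood it back, then did the same with the right. The left pulled about 5–6 N and the right about 1.5–2 N, so the left is the heavier. I carried the left tin to the reader and handed the job in at about 29 s while still holding it in front of the window.

**Position:** I put the tin's centre at about (660, 275, 95) mm. That is about 75 mm from the window, so the label is about 50 mm away, and about 5 mm off to the side. The label should face the window to within a couple of degrees. The tin was upright and still, with no sideways force on it beyond about 0.5 N.

**The rest:** the right tin stood upright at about (500, -206) mm. In the last check the mug, ink bottle and tape were within a few mm of where they started.

**Less certain:**
- **Window position:** the wrist camera could not see the window. I took its position and angle from the top and scene views, which differed by about 5 mm across the window and 10 mm in height. I used the given height of 95 mm.
- **Tin position:** the last scene-view reading of the tin's centre was about 20 mm off along the approach, but with low confidence (0.29). I disregarded it because the top view and the arm's own position agreed with each other.

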